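# Put three inked hand stamps back into their own holders

## Task

The inked hand stamps at this document-inspection desk have all been put back into the wrong holders: make each stamp stand upright in the holder that has the shape of its own foot (round in round, square in square, oblong in oblong). A holder takes only one stamp, so first park a stamp on the flat black spare mat and let go of it there to make room. Never stand a stamp on the bare desk or tip one over, set each down gently without dropping it, and leave the mouse and the folding magnifier where they are.

Things in the scene. Friction and masses are not known exactly. Their poses are not given: they have to be found in the camera images.
- round_stamp: Hand stamp with a round black foot of 44 mm diameter; its pale beech-wood grip is a cylinder of 24 mm diameter (collar 32 mm). Stands upright; 90 mm high: foot from 0 to 18 mm, black collar to 26 mm, straight grip from 26 to 90 mm. About 120 g (varies). Origin: centre of its underside, z up along the grip.
- square_stamp: Hand stamp with a square black foot 38 x 38 mm; its pale beech-wood grip is a square post 22 x 22 mm (collar 30 x 30 mm), sides along x and y. Stands upright; 90 mm high: foot from 0 to 18 mm, black collar to 26 mm, straight grip from 26 to 90 mm. About 120 g (varies). Origin: centre of its underside, z up along the grip.
- oblong_stamp: Hand stamp with an oblong black foot 60 mm (x) x 26 mm (y); its pale beech-wood grip is a flat bar 40 mm (x) x 18 mm (y) (collar 52 x 22 mm), best taken across y. Stands upright; 90 mm high: foot from 0 to 18 mm, black collar to 26 mm, straight grip from 26 to 90 mm. About 120 g (varies). Origin: centre of its underside, z up along the grip.
- round_holder: Shallow round white dish, 84 mm outside and 74 mm inside diameter. Fixed to the desk; floor 6 mm thick, rim 5 mm thick and 18 mm high above the desk. Origin: centre of its underside on the desk (height 0), z up.
- square_holder: Shallow square white tray, 72 x 72 mm outside, 62 x 62 mm inside, sides along x and y. Fixed to the desk; floor 6 mm thick, rim 5 mm thick and 18 mm high above the desk. Origin: centre of its underside on the desk (height 0), z up.
- oblong_holder: Shallow oblong white tray, 94 (x) x 62 (y) mm outside, 84 (x) x 52 (y) mm inside. Fixed to the desk; floor 6 mm thick, rim 5 mm thick and 18 mm high above the desk. Origin: centre of its underside on the desk (height 0), z up.
- spare_mat: Flat square black rubber mat without a rim, 90 x 90 mm, 6 mm thick, fixed to the desk, empty at the start: the free spot for parking a stamp. Origin: centre of its underside on the desk, z up.
- mouse: Bystander: black computer mouse, 104 (x) x 60 (y) x 32 mm, loose. Origin: centre of its underside.
- linen_tester: Bystander: small folding magnifier of bright metal, 32 x 36 x 36 mm, loose. Origin: centre of its underside.
Things that resemble listed ones, but are neither listed nor needed, are in the scene too. Leave any red look-alike of the oblong_holder alone. There is more than one size of the spare_mat; the one meant has the size given above.

How it is judged (in metres and radians):
On the way:
1. a stamp stands on the spare mat, let go and at rest (((horizontal distance between round_stamp and spare_mat below 0.045 m and z of round_stamp in the frame of spare_mat below 0.01 m and angle between round_stamp's own z axis and vertical below 0.1 rad and contact force between the fingers and round_stamp below 0.05 N and linear speed of round_stamp below 0.02 m/s) or (horizontal distance between square_stamp and spare_mat below 0.045 m and z of square_stamp in the frame of spare_mat below 0.01 m and angle between square_stamp's own z axis and vertical below 0.1 rad and contact force between the fingers and square_stamp below 0.05 N and linear speed of square_stamp below 0.02 m/s) or (horizontal distance between oblong_stamp and spare_mat below 0.045 m and z of oblong_stamp in the frame of spare_mat below 0.01 m and angle between oblong_stamp's own z axis and vertical below 0.1 rad and contact force between the fingers and oblong_stamp below 0.05 N and linear speed of oblong_stamp below 0.02 m/s))), for 0.2 s.
At the end, for the whole second after the job is handed in: Each stamp stands upright (within 0.1 rad) and at rest on the floor of the holder of its own shape: centre within 18 mm of the holder's centre, underside within 4 mm of the holder's floor (horizontal distance between round_stamp and round_holder below 0.018 m and z of round_stamp in the frame of round_holder between 0.002 and 0.01 m and angle between each of round_stamp, square_stamp, oblong_stamp's own z axis and vertical below 0.1 rad and linear speed of each of round_stamp, square_stamp, oblong_stamp below 0.02 m/s and horizontal distance between square_stamp and square_holder below 0.018 m and z of square_stamp in the frame of square_holder between 0.002 and 0.01 m and horizontal distance between oblong_stamp and oblong_holder below 0.018 m and z of oblong_stamp in the frame of oblong_holder between 0.002 and 0.01 m); the robot touches nothing.
It fails at once if a stamp is stood on the bare desk or tipped over (its underside below 3 mm, or leaning over 0.6 rad) (height (world z) of any of round_stamp, square_stamp, oblong_stamp below 0.003 m or angle between any of round_stamp, square_stamp, oblong_stamp's own z axis and vertical above 0.6 rad).
It fails at once if a stamp is dropped (it falls free, faster than 0.6 m/s: about 18 mm of fall) ((linear speed of round_stamp above 0.6 m/s and contact force between the fingers and round_stamp below 0.05 N) or (linear speed of square_stamp above 0.6 m/s and contact force between the fingers and square_stamp below 0.05 N) or (linear speed of oblong_stamp above 0.6 m/s and contact force between the fingers and oblong_stamp below 0.05 N)).
It fails at once if the mouse is pushed more than 30 mm (distance of mouse from where it was at the start of the episode above 0.03 m).
It fails at once if the linen tester is pushed more than 30 mm (distance of linen_tester from where it was at the start of the episode above 0.03 m).
It also fails if it takes over 115 s, if anything falls off the work surface, if the arm or the gripper's body presses on something with over 40 N, if the wrist force passes 120 N, or if a joint passes its speed limit or range.

## Robot

A 6-joint arm with a two-finger parallel gripper is mounted at the origin on the work surface. World frame = base frame: x ahead of the robot, y to its left, z up, the work surface at z = 0. Lengths are in mm, angles in rad, forces in N, time in s.
With the tool pointing down it reaches from about 350 to 975 mm from the base axis. Payload 7.1 kg.
Tool frame: the origin (TCP) lies at the centre of the arm's flange, where the gripper is bolted on; the fingertips stand 182 mm ahead of it and the grasp point (between the pads) lies 163 mm ahead of it; z points along the fingers, y is the line along which they close (so a half turn about z gives the same grasp; the last joint's range is limited). The gripper opens to 88 mm and grips with 3 to 60 N. Pads are 20 mm wide; open, the fingers measure 115 mm over their backs; the gripper's body (75 mm by 178 mm) begins 61 mm behind the grasp point.
Start: joints at [1.092, 0.423, 1.63, -0, 1.089, -0.019], TCP at [277.324, 560.088, 404.675] pointing down, gripper open.
Joint ranges: [-3, 3], [-0.9, 2.11], [0.09, 2.58], [-1.31, 4.45], [0.11, 2.69], [-2.54, 2.54]. Speed limits (rad/s): [2.39, 2.39, 3.01, 3.14, 3.14, 3.14].

## Interface

Orientations are given as a rotation vector (axis times angle).
In Python, from workcell import readout, get_image, ctrl gives the robot as it stands.
- The arm moves only by the tool step_arm, never from a script. Its argument "targets" is a list that holds one entry, the list of rows, each a list of 7 numbers: the shift along the world's x, y, z as a fraction of full scale, then the turn, a rotation vector about the world's x, y, z as a fraction of full scale, then the opening, from 0 (shut) to 1 (fully open). In form: [[[dx, dy, dz, wx, wy, wz, claw], ...]]. A call has exactly 5 rows; each row shifts and turns the commanded pose from where the row before left it; what a row does not reach is not made up. Full scale, the value 1, is 0.05 m for a shift and 4 degrees for a turn. A row lasts 1/8 s, in which the tool goes at most 62.5 mm and 10.7 degrees, less where a joint would pass 70% of its speed; a pose out of reach is approached as far as the arm can. A call with a number of a shift or a turn outside -1 to 1 is refused whole. A call with a gripper value outside its range is refused whole. The fingers move at their own pace and stop on an object; the grip force is fixed at half the most. Time passes only in rows, so rows that do not move let the fingers close, or fill a call up. It gives the time, the measured TCP pose, the force, the opening and the grip force at its end, in the units of the state.
- readout.get_obs(): the state, without advancing time (a new reading comes with each control period).
- get_image(name): name is "side" or "top"; returns a dict with "pixels" (400x640x3 uint8, red, green, blue), "intrinsics" (3x3 intrinsics, pixels), "extrinsics" (4x4, takes a point from world to camera coordinates). Camera axes: x right, y down, z forward; pixel columns grow to the right and rows downward; lengths in mm; the calibration is good to about 2 mm. A picture is of the moment at which its call begins. There is no depth.
- ctrl.close_job(): hands the job in; it is judged then, once.
The state is a dict: "t": time; "qpos": joint angles; "qvel": joint speeds; "joint_torque": joint torques, N m; "ee_pos": TCP position; "orientation": TCP orientation; "ft_force": force on the tool from outside, world axes, zero at the start; "moment": the same for the moment, N m; "width": finger opening in mm; "grasp_force": force on a finger pad.
Only numpy, scipy, OpenCV 4.12 (cv2) and the standard library are available. Lean on these libraries where they do the work, as an engineer would, in place of code of your own. Each camera call takes 0.05 s, during which the arm holds its last target. There are 200 camera calls.

## Working session

There is one attempt and no reset: what is moved stays moved. The work goes in short steps, Python scripts to look and compute and a tool call to move; the robot and the scene stay as the last step left them, time stands still between calls to the robot, and variables do not carry over. Pictures are saved under pics/ and viewed, at most 14 in all, crops included, and the job is handed in when it is done.

Besides the shell and the picture viewer there is one more tool, called after "Request:" as name([rows], argument=value, ...), one row to a line, values as JSON. step_arm: Moves the arm, as the interface text tells. Shift numbers are shares of 0.05 m and turn numbers shares of 4 degrees, none past 1 either way. Its arguments: {"type":"object","properties":{"targets":{"type":"array"}},"required":["targets"]}

```bash
mkdir -p pics; ls
python3 - <<'E'
from workcell import readout,get_image
import cv2,numpy as np
for n in("side","top"):
    d=get_image(n);cv2.imwrite(f"pics/{n}0.png",d["pixels"][:,:,::-1]);print(n,np.round(d["intrinsics"],1).tolist(),np.round(d["extrinsics"],3).tolist())
o=readout.get_obs();print(o)
E
```

```text
pics
side [[457.3, 0.0, 314.9], [0.0, 457.3, 195.4], [0.0, 0.0, 1.0]] [[0.93, -0.367, -0.025, -485.006], [-0.218, -0.494, -0.842, 125.905], [0.297, 0.788, -0.54, 801.857], [0.0, 0.0, 0.0, 1.0]]
top [[515.0, 0.0, 319.0], [0.0, 515.0, 196.4], [0.0, 0.0, 1.0]] [[0.005, -1.0, 0.02, -51.071], [-0.997, -0.006, -0.083, 506.451], [0.083, -0.02, -0.996, 944.569], [0.0, 0.0, 0.0, 1.0]]
{'t': 0.1, 'qpos': array([ 1.09200828e+00,  4.23782185e-01,  1.63057357e+00,  8.16755718e-06,
        1.08860734e+00, -1.90231873e-02]), 'qvel': array([-0.00072893, -0.00315921, -0.00324099, -0.00080349,  0.00046523,
        0.00036036]), 'joint_torque': array([-1.87342589e-04, -5.45612669e+01, -2.74325216e+01,  6.45482051e-02,
        1.88522099e-02, -2.07124208e-05]), 'ee_pos': array([277.21582213, 559.89313612, 403.98388973]), 'orientation': array([-7.15779988e-01, -3.05860981e+00,  2.08331152e-03]), 'ft_force': array([-0.44511508,  0.20606364,  0.20082886]), 'moment': array([ 0.00131238, -0.01222657,  0.04140098]), 'grasp_force': 0.0, 'width': 87.90593853656685}
```

View pics/top0.png

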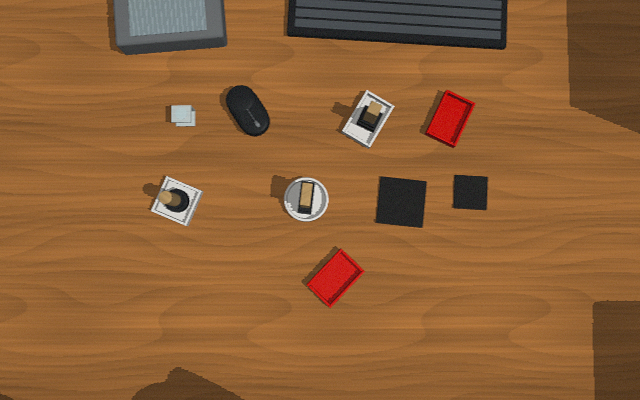

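View pics/side0.png

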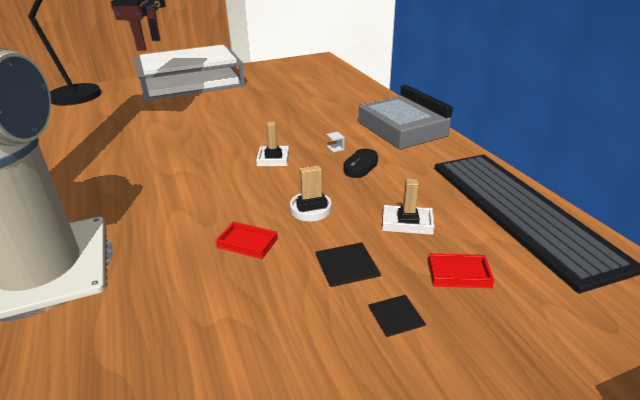

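The top view shows the round stamp in the square tray (176,201), the oblong stamp in the round dish (306,199) and the square stamp in the white oblong tray (368,118). There are two red trays, at (450,118) and (334,278), and both are decoys.

Mat candidates are (401,202) and (470,192). The larger one, about 49 px or 90 mm, fits the description. I'll measure it and confirm it in a crop.

```bash
cat > h.py <<'E'
import numpy as np,cv2
from workcell import readout,get_image
def ray(d,uv,z):
    K,E=np.array(d["intrinsics"]),np.array(d["extrinsics"]);R,t=E[:3,:3],E[:3,3]
    uv=np.atleast_2d(uv).astype(float);r=np.c_[uv,np.ones(len(uv))]@np.linalg.inv(K).T@R
    c=-R.T@t;return (c+r*((z-c[2])/r[:,2])[:,None])[:,:2]
def proj(d,p):
    K,E=np.array(d["intrinsics"]),np.array(d["extrinsics"]);q=K@(E[:3,:3]@np.array(p,float)+E[:3,3]);return q[:2]/q[2]
def rect(pts):
    (c,(w,h),a)=cv2.minAreaRect(pts.astype(np.float32));return np.round([*c,w,h,a],1)
E
python3 - <<'E'
from h import *
d=get_image("top");im=d["pixels"];hsv=cv2.cvtColor(im,cv2.COLOR_RGB2HSV)
def blobs(m,z,roi,name,minA=80):
    M=np.zeros(m.shape,np.uint8);x0,y0,x1,y1=roi;M[y0:y1,x0:x1]=m[y0:y1,x0:x1]*255
    cs,_=cv2.findContours(M,cv2.RETR_EXTERNAL,cv2.CHAIN_APPROX_NONE)
    for c in cs:
        if cv2.contourArea(c)<minA:continue
        p=c[:,0];print(name,p.mean(0).round(),rect(ray(d,p,z)))
wh=(hsv[...,1]<60)&(hsv[...,2]>150);bk=(hsv[...,2]<70)
for n,r in dict(sq=(145,170,210,232),rd=(275,170,335,228),ob=(335,85,400,152)).items(): blobs(wh,18,r,n)
blobs(bk,6,(370,165,500,235),"mat")
for p in[(170,197),(306,190),(374,109),(140,240)]: print(p,hsv[p[1],p[0]])
# grips: bright pale inside roi
crop=[im[165:237,140:212],im[163:235,270:342],im[80:152,335:407],im[165:237,370:442],im[165:237,430:502]]
s=np.hstack([cv2.resize(c,None,fx=2.2,fy=2.2,interpolation=cv2.INTER_NEAREST) for c in crop])
s2=np.vstack([np.hstack([cv2.resize(c,(260,260),interpolation=cv2.INTER_NEAREST) for c in crop[:3]]),np.hstack([cv2.resize(c,(260,260),interpolation=cv2.INTER_NEAREST) for c in (crop[3],crop[4],crop[4]*0)])])
cv2.imwrite("pics/c1.png",s2[:,:,::-1])
E
```

```text
sq [177. 201.] [497.2 218.   75.5  72.   67.3]
rd [311. 201.] [500.4 -26.6  76.2  81.9  63. ]
ob [371. 116.] [ 658.3 -141.3   62.    93.9   59.2]
mat [401. 202.] [ 499.3 -205.2   88.8   89.7   84. ]
mat [470. 192.] [ 518.4 -338.5   64.    64.3   87. ]
(170, 197) [ 18 118 179]
(306, 190) [ 18 117 178]
(374, 109) [ 19 116 173]
(140, 240) [ 15 165 139]
```

View pics/c1.png

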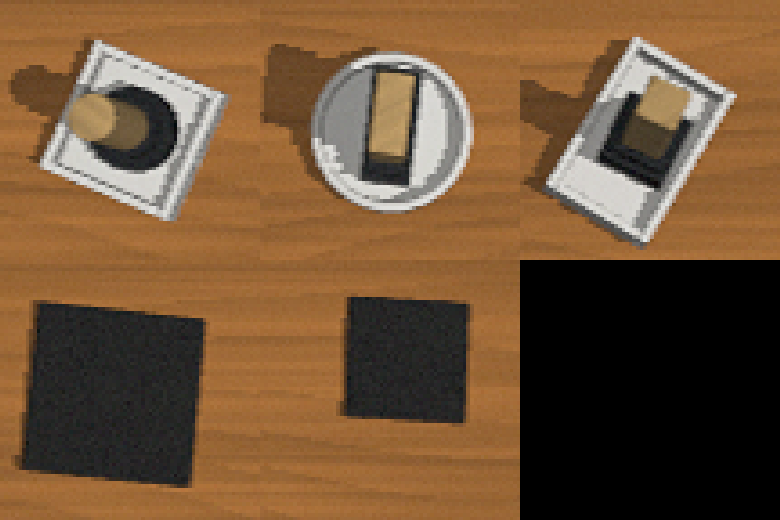

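The crop confirms the left mat as the 90 mm one (the other measures 64 mm), and shows which stamp is in which holder. The grip tops are pale and can be separated, so next I measure them at z=96, plus the foot tops and the dish circle.

Run:
```python
from h import *
d=get_image("top");im=d["pixels"];hsv=cv2.cvtColor(im,cv2.COLOR_RGB2HSV).astype(int)
H,S,V=hsv[...,0],hsv[...,1],hsv[...,2]
wh=(S<60)&(V>70)
def pts(m,roi):
    M=np.zeros(m.shape,np.uint8);x0,y0,x1,y1=roi;M[y0:y1,x0:x1]=m[y0:y1,x0:x1]*255
    cs,_=cv2.findContours(M,cv2.RETR_EXTERNAL,cv2.CHAIN_APPROX_NONE);return max(cs,key=cv2.contourArea)[:,0]
rois=dict(round=(145,170,210,232),oblong=(275,170,335,228),square=(335,85,400,152))
for n,r in rois.items():
    top=pts((S<140)&(S>85)&(V>140)&(H<25),r);w=ray(d,top,96)
    print(n,"grip",rect(w),"box",cv2.boxPoints(cv2.minAreaRect(w.astype(np.float32))).round(1).tolist())
    h=pts(wh,r);print("  holder",rect(ray(d,h,18)),[np.round(v,1) for v in cv2.minEnclosingCircle(ray(d,h,18).astype(np.float32))])
    f=pts((V<62),r) ;print("  foot",rect(ray(d,f,24)))
for b,r in dict(mouse=(215,75,280,145),lens=(160,95,205,132)).items():
    m=(V<62) if b=="mouse" else (S<60)&(V>120)
    print(b,rect(ray(d,pts(m,r),20)))
```

```text
round grip [497.9 218.1  20.8  20.5   1.6] box [[487.29998779296875, 228.10000610351562], [487.79998779296875, 207.60000610351562], [508.6000061035156, 208.10000610351562], [508.0, 228.6999969482422]]
  holder [497.5 218.   76.6  71.8  67.3] [array([497.8, 217.7]), np.float64(50.7)]
  foot [497.2 214.4  40.4  41.   72. ]
oblong grip [504.9 -24.3  16.7  38.3  82.8] box [[484.79998779296875, -30.100000381469727], [522.9000244140625, -35.0], [525.0, -18.399999618530273], [486.8999938964844, -13.600000381469727]]
  holder [502.2 -24.   82.6  82.6  45.4] [array([502.3, -23.8]), np.float64(42.1)]
  foot [504.3 -23.9  23.7  57.8  82.2]
square grip [ 657.5 -143.5   19.7   20.1   63.7] box [[644.0999755859375, -147.89999389648438], [662.0999755859375, -156.8000030517578], [670.7999877929688, -139.10000610351562], [652.7999877929688, -130.1999969482422]]
  holder [ 656.8 -140.1   62.5   97.6   59.2] [array([ 656.2, -140.6]), np.float64(57.0)]
  foot [ 655.9 -142.2   35.7   39.9   63.6]
mouse [670.4  88.2 105.9  59.1  34.1]
lens [6.600e+02 2.109e+02 3.850e+01 4.390e+01 6.000e-01]
```

Measurements agree with the given sizes. All yaws lie close together: the tool closes at 63.7° now, the oblong grip needs 82.8°, the square grip 63.7°, and the oblong tray 59.2°. First I go above the oblong stamp at (505,-24) with a +19° turn.

Request:
step_arm([
  [[0.3, -0.78, 0, 0, 0, 0.32, 1], [0.3, -0.78, 0, 0, 0, 0.32, 1], [0.3, -0.78, 0, 0, 0, 0.32, 1], [0.3, -0.78, 0, 0, 0, 0.32, 1], [0.3, -0.78, 0, 0, 0, 0.32, 1]],
])

```text
t: 0.82
ee_pos: [352.6, 363.8, 404.7]
orientation: [0.542, 3.094, -0.0]
ft_force: [-0.1, -0.1, 0.6]
width: 88.2
grasp_force: 0.0
```

Request:
step_arm([
  [[0.3, -0.78, 0, 0, 0, 0.32, 1], [0.3, -0.78, 0, 0, 0, 0.32, 1], [0.3, -0.78, 0, 0, 0, 0.32, 1], [0.3, -0.78, 0, 0, 0, 0.32, 1], [0.3, -0.78, 0, 0, 0, 0.32, 1]],
])

```text
t: 1.45
ee_pos: [427.6, 168.8, 404.7]
orientation: [0.369, 3.12, 0.0]
ft_force: [-0.2, 1.0, -0.3]
width: 87.6
grasp_force: 0.0
```

Request:
step_arm([
  [[0.3, -0.78, -0.2, 0, 0, 0.32, 1], [0.3, -0.78, -0.2, 0, 0, 0.32, 1], [0.3, -0.78, -0.2, 0, 0, 0.32, 1], [0.3, -0.78, -0.2, 0, 0, 0.32, 1], [0.3, -0.78, -0.2, 0, 0, 0.32, 1]],
])

```text
t: 2.08
ee_pos: [502.7, -26.3, 354.4]
orientation: [0.195, 3.135, 0.0]
ft_force: [0.8, -0.0, 1.0]
width: 88.0
grasp_force: 0.0
```

Request:
step_arm([
  [[0.05, 0.05, -0.2, 0, 0, 0, 1], [0, 0, -0.6, 0, 0, 0, 1], [0, 0, -0.7, 0, 0, 0, 1], [0, 0, -0.6, 0, 0, 0, 1], [0, 0, -0.33, 0, 0, 0, 1]],
])

```text
t: 2.7
ee_pos: [504.1, -21.5, 231.7]
orientation: [-0.195, -3.133, -0.0]
ft_force: [0.2, 0.4, 1.1]
width: 88.0
grasp_force: 0.0
```

Request:
step_arm([
  [[0, 0, 0, 0, 0, 0, 0], [0, 0, 0, 0, 0, 0, 0], [0, 0, 0, 0, 0, 0, 0], [0, 0, 0, 0, 0, 0, 0], [0, 0, 0, 0, 0, 0, 0]],
])

```text
t: 3.32
ee_pos: [504.9, -22.5, 233.6]
orientation: [0.196, 3.135, -0.0]
ft_force: [-0.1, 0.5, 0.7]
width: 41.3
grasp_force: 0.0
```

Request:
step_arm([
  [[0, -0.03, 0, 0, 0, 0, 0], [0, 0, 0, 0, 0, 0, 0], [0, 0, 0, 0, 0, 0, 0], [0, 0, 0, 0, 0, 0, 0], [0, 0, 0, 0, 0, 0, 0]],
])

```text
t: 3.95
ee_pos: [504.9, -24.0, 233.2]
orientation: [0.196, 3.135, -0.0]
ft_force: [-0.7, -1.8, 1.4]
width: 18.0
grasp_force: 30.0
```

Request:
step_arm([
  [[0, 0, 0.1, 0, 0, 0, 0], [0, 0, 0.3, 0, 0, 0, 0], [0, 0, 0.4, 0, 0, 0, 0], [0, -0.1, 0.3, 0, 0, -0.4, 0], [-0.02, -0.3, 0.1, 0, 0, -0.7, 0]],
])

```text
t: 4.58
ee_pos: [504.1, -44.2, 294.6]
orientation: [0.319, 3.123, -0.0]
ft_force: [-0.6, -0.6, -2.1]
width: 17.7
grasp_force: 30.0
```

Request:
step_arm([
  [[-0.02, -0.6, 0, 0, 0, -0.8, 0], [-0.02, -0.8, 0, 0, 0, -0.8, 0], [-0.02, -0.8, 0, 0, 0, -0.8, 0], [-0.02, -0.6, 0, 0, 0, -0.8, 0], [-0.02, -0.42, 0, 0, 0, -0.5, 0]],
])

```text
t: 5.2
ee_pos: [498.2, -206.9, 293.0]
orientation: [-0.722, -3.057, -0.0]
ft_force: [0.3, 0.6, -0.7]
width: 17.4
grasp_force: 30.0
```

Request:
step_arm([
  [[0, 0, -0.3, 0, 0, 0, 0], [0, 0, -0.4, 0, 0, 0, 0], [0, 0, -0.3, 0, 0, 0, 0], [0, 0, -0.12, 0, 0, 0, 0], [0, 0, -0.04, 0, 0, 0, 0]],
])

```text
t: 5.82
ee_pos: [498.9, -204.5, 234.7]
orientation: [-0.715, -3.058, -0.0]
ft_force: [-0.2, 0.3, -0.8]
width: 18.0
grasp_force: 30.0
```

Request:
step_arm([
  [[0, 0, -0.02, 0, 0, 0, 0], [0, 0, -0.01, 0, 0, 0, 0], [0, 0, -0.01, 0, 0, 0, 0], [0, 0, 0, 0, 0, 0, 0], [0, 0, 0, 0, 0, 0, 0]],
])

```text
t: 6.45
ee_pos: [498.8, -204.9, 233.3]
orientation: [0.716, 3.059, -0.0]
ft_force: [-0.1, 0.5, -1.3]
width: 18.1
grasp_force: 30.0
```

Request:
step_arm([
  [[0, 0, -0.01, 0, 0, 0, 0], [0, 0, 0, 0, 0, 0, 0], [0, 0, 0, 0, 0, 0, 1], [0, 0, 0, 0, 0, 0, 1], [0, 0, 0, 0, 0, 0, 1]],
])

```text
t: 7.08
ee_pos: [498.9, -204.9, 232.6]
orientation: [0.716, 3.059, -0.0]
ft_force: [0.1, 0.3, -0.2]
width: 44.5
grasp_force: 0.0
```

Request:
step_arm([
  [[0, 0, 0, 0, 0, 0, 1], [0, 0, 0, 0, 0, 0, 1], [0, 0, 0, 0, 0, 0, 1], [0, 0, 0.3, 0, 0, 0, 1], [0, 0, 0.5, 0, 0, 0, 1]],
])

```text
t: 7.7
ee_pos: [498.6, -204.8, 273.2]
orientation: [-0.716, -3.058, -0.0]
ft_force: [-0.0, 0.1, -0.2]
width: 87.2
grasp_force: 0.0
```

Run:
```python
from h import *
d=get_image("side");u=proj(d,[499,-205,50]).astype(int);x,y=u
x0,y0=max(x-100,0),max(y-80,0);cv2.imwrite("pics/s1.png",cv2.resize(d["pixels"][y0:y0+160,x0:x0+200,::-1],None,fx=3,fy=3));print(u)
```

```text
[346 241]
```

View pics/s1.png

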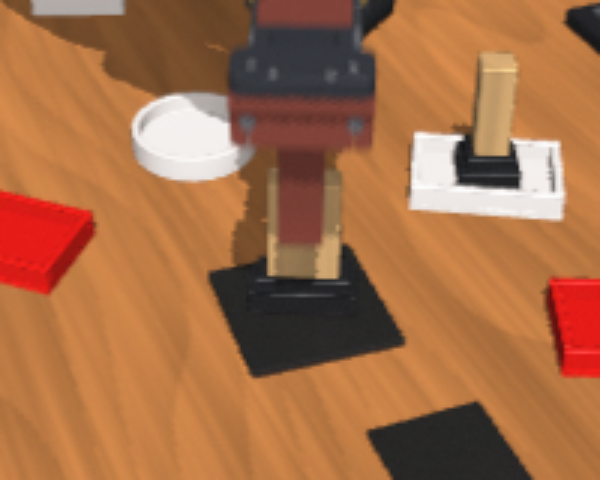

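The oblong stamp stands upright on the mat (crop about (300,290)) and the dish is empty. Round stamp next.

Request:
step_arm([
  [[0, 0, 0.5, 0, 0, 0, 1], [0, 0.4, 0.4, 0, 0, 0, 1], [0, 0.9, 0, 0, 0, 0, 1], [0, 0.9, 0, 0, 0, 0, 1], [0, 0.9, 0, 0, 0, 0, 1]],
])

```text
t: 8.38
ee_pos: [498.8, -48.7, 318.5]
orientation: [0.716, 3.057, 0.0]
ft_force: [0.7, -0.4, -0.4]
width: 87.4
grasp_force: 0.0
```

Request:
step_arm([
  [[0, 0.9, 0, 0, 0, 0, 1], [0, 0.9, 0, 0, 0, 0, 1], [0, 0.9, 0, 0, 0, 0, 1], [0, 0.9, 0, 0, 0, 0, 1], [0, 0.9, 0, 0, 0, 0, 1]],
])

```text
t: 9.0
ee_pos: [498.7, 176.6, 318.4]
orientation: [0.716, 3.058, 0.001]
ft_force: [-0.7, -0.7, -0.4]
width: 88.0
grasp_force: 0.0
```

Request:
step_arm([
  [[0, 0.5, 0, 0, 0, 0, 1], [-0.02, 0.26, 0, 0, 0, 0, 1], [0, 0.1, 0, 0, 0, 0, 1], [0, 0, -0.2, 0, 0, 0, 1], [0, 0, -0.4, 0, 0, 0, 1]],
])

```text
t: 9.62
ee_pos: [498.1, 217.3, 287.5]
orientation: [0.717, 3.057, 0.001]
ft_force: [0.1, 0.4, -0.7]
width: 87.6
grasp_force: 0.0
```

Request:
step_arm([
  [[0, 0.01, -0.4, 0, 0, 0, 1], [0, 0, -0.4, 0, 0, 0, 1], [0, 0, -0.2, 0, 0, 0, 1], [0, 0, -0.1, 0, 0, 0, 1], [0, 0, 0, 0, 0, 0, 0]],
])

```text
t: 10.25
ee_pos: [497.9, 218.4, 232.6]
orientation: [-0.716, -3.059, 0.0]
ft_force: [-0.1, -0.4, -0.3]
width: 80.7
grasp_force: 0.0
```

Request:
step_arm([
  [[0, 0, 0, 0, 0, 0, 0], [0, 0, 0, 0, 0, 0, 0], [0, 0, 0, 0, 0, 0, 0], [0, 0, 0, 0, 0, 0, 0], [0, 0, 0, 0, 0, 0, 0]],
])

```text
t: 10.88
ee_pos: [497.8, 218.6, 232.7]
orientation: [0.716, 3.059, 0.0]
ft_force: [-0.1, 0.2, -0.8]
width: 31.5
grasp_force: 0.0
```

Request:
step_arm([
  [[0, 0, 0, 0, 0, 0, 0], [0, 0, 0, 0, 0, 0, 0], [0, 0, 0, 0, 0, 0, 0], [0, 0, 0, 0, 0, 0, 0], [0, 0, 0, 0, 0, 0, 0]],
])

```text
t: 11.5
ee_pos: [497.8, 218.6, 232.6]
orientation: [-0.716, -3.059, 0.0]
ft_force: [-0.1, -0.9, -1.3]
width: 23.6
grasp_force: 30.0
```

Request:
step_arm([
  [[0, 0, 0.1, 0, 0, 0, 0], [0, 0, 0.3, 0, 0, 0, 0], [0, 0, 0.4, 0, 0, 0, 0], [0, -0.2, 0.3, 0, 0, 0, 0], [0.02, -0.4, 0.1, 0, 0, 0, 0]],
])

```text
t: 12.12
ee_pos: [499.0, 188.0, 294.2]
orientation: [0.714, 3.057, 0.002]
ft_force: [0.0, 0.0, -2.2]
width: 23.7
grasp_force: 30.0
```

Request:
step_arm([
  [[0.02, -0.7, 0, 0, 0, 0, 0], [0.02, -0.9, 0, 0, 0, 0, 0], [0.02, -0.9, 0, 0, 0, 0, 0], [0, -0.8, 0, 0, 0, 0, 0], [0, -0.5, 0, 0, 0, 0, 0]],
])

```text
t: 12.75
ee_pos: [501.0, -4.3, 292.6]
orientation: [-0.719, -3.057, 0.001]
ft_force: [0.2, 0.5, -1.2]
width: 23.6
grasp_force: 30.0
```

Request:
step_arm([
  [[0, -0.3, 0, 0, 0, 0, 0], [0, -0.15, 0, 0, 0, 0, 0], [0, 0, -0.2, 0, 0, 0, 0], [0, 0, -0.3, 0, 0, 0, 0], [0, 0, -0.3, 0, 0, 0, 0]],
])

```text
t: 13.38
ee_pos: [501.6, -23.3, 251.3]
orientation: [-0.714, -3.059, 0.0]
ft_force: [-0.1, 1.1, -1.5]
width: 23.4
grasp_force: 30.0
```

Request:
step_arm([
  [[0, 0, -0.2, 0, 0, 0, 0], [0, 0, -0.12, 0, 0, 0, 0], [0, 0, -0.05, 0, 0, 0, 0], [0, 0, -0.02, 0, 0, 0, 0], [0, 0, -0.02, 0, 0, 0, 0]],
])

```text
t: 14.0
ee_pos: [502.0, -24.0, 232.5]
orientation: [0.716, 3.058, 0.0]
ft_force: [-1.3, 1.4, 12.0]
width: 23.7
grasp_force: 30.0
```

Request:
step_arm([
  [[0, 0, -0.01, 0, 0, 0, 0], [0, 0, 0, 0, 0, 0, 0], [0, 0, 0, 0, 0, 0, 1], [0, 0, 0, 0, 0, 0, 1], [0, 0, 0, 0, 0, 0, 1]],
])

```text
t: 14.62
ee_pos: [501.9, -23.9, 231.7]
orientation: [0.716, 3.059, 0.0]
ft_force: [0.2, -1.1, -0.1]
width: 50.3
grasp_force: 0.0
```

Request:
step_arm([
  [[0, 0, 0, 0, 0, 0, 1], [0, 0, 0, 0, 0, 0, 1], [0, 0, 0, 0, 0, 0, 1], [0, 0, 0.4, 0, 0, 0, 1], [0, 0, 0.6, 0, 0, 0, 1]],
])

```text
t: 15.25
ee_pos: [501.4, -23.9, 281.5]
orientation: [-0.715, -3.057, 0.001]
ft_force: [0.2, 0.2, -1.0]
width: 87.5
grasp_force: 0.0
```

Request:
step_arm([
  [[0, 0, 0.5, 0, 0, 0, 1], [0.3, -0.2, 0.3, 0, 0, 0, 1], [0.6, -0.5, 0, 0, 0, 0, 1], [0.7, -0.5, 0, 0, 0, 0, 1], [0.7, -0.5, 0, 0, 0, 0, 1]],
])

```text
t: 15.88
ee_pos: [617.7, -109.7, 321.8]
orientation: [0.716, 3.059, 0.0]
ft_force: [-0.5, 1.1, -0.3]
width: 87.8
grasp_force: 0.0
```

Request:
step_arm([
  [[0.5, -0.4, 0, 0, 0, 0, 1], [0.2, -0.2, 0, 0, 0, 0, 1], [0.1, -0.08, 0, 0, 0, 0, 1], [0, 0, -0.2, 0, 0, 0, 1], [0, 0, -0.3, 0, 0, 0, 1]],
])

```text
t: 16.5
ee_pos: [656.2, -142.3, 296.1]
orientation: [-0.715, -3.059, -0.0]
ft_force: [-0.1, -0.4, -0.8]
width: 87.6
grasp_force: 0.0
```

Request:
step_arm([
  [[0, 0, -0.4, 0, 0, 0, 1], [0, 0, -0.4, 0, 0, 0, 1], [0, 0, -0.3, 0, 0, 0, 1], [0, 0, -0.17, 0, 0, 0, 1], [0, 0, 0, 0, 0, 0, 0]],
])

```text
t: 17.12
ee_pos: [656.7, -142.9, 232.4]
orientation: [-0.716, -3.058, 0.0]
ft_force: [-0.2, -0.3, -1.0]
width: 81.1
grasp_force: 0.0
```

Request:
step_arm([
  [[0, 0, 0, 0, 0, 0, 0], [0, 0, 0, 0, 0, 0, 0], [0, 0, 0, 0, 0, 0, 0], [0, 0, 0, 0, 0, 0, 0], [0, 0, 0, 0, 0, 0, 0]],
])

```text
t: 17.75
ee_pos: [656.8, -142.9, 233.3]
orientation: [0.716, 3.059, 0.0]
ft_force: [0.3, 0.4, -0.5]
width: 31.6
grasp_force: 0.0
```

Request:
step_arm([
  [[0, 0, 0, 0, 0, 0, 0], [0, 0, 0, 0, 0, 0, 0], [0, 0, 0, 0, 0, 0, 0], [0, 0, 0, 0, 0, 0, 0], [0, 0, 0, 0, 0, 0, 0]],
])

```text
t: 18.38
ee_pos: [656.8, -142.9, 233.2]
orientation: [0.716, 3.059, 0.0]
ft_force: [0.1, 1.3, 0.6]
width: 21.8
grasp_force: 30.0
```

Request:
step_arm([
  [[0, 0, 0.1, 0, 0, 0, 0], [0, 0, 0.4, 0, 0, 0, 0], [0, 0, 0.6, 0, 0, 0, 0], [0, 0, 0.6, 0, 0, 0, 0], [-0.1, 0.3, 0.3, 0, 0, 0.2, 0]],
])

```text
t: 19.0
ee_pos: [652.3, -128.3, 336.3]
orientation: [0.695, 3.06, -0.0]
ft_force: [0.3, 0.3, -1.0]
width: 21.7
grasp_force: 30.0
```

Request:
step_arm([
  [[-0.3, 0.6, 0, 0, 0, 0.2, 0], [-0.4, 0.8, 0, 0, 0, 0.2, 0], [-0.4, 0.9, 0, 0, 0, 0.2, 0], [-0.4, 0.9, 0, 0, 0, 0.1, 0], [-0.4, 0.9, 0, 0, 0, 0, 0]],
])

```text
t: 19.62
ee_pos: [555.2, 79.0, 333.5]
orientation: [-0.618, -3.08, -0.0]
ft_force: [0.2, 0.3, -1.9]
width: 22.1
grasp_force: 30.0
```

Request:
step_arm([
  [[-0.4, 0.9, 0, 0, 0, 0, 0], [-0.4, 0.8, 0, 0, 0, 0, 0], [-0.2, 0.6, 0, 0, 0, 0, 0], [-0.15, 0.4, 0, 0, 0, 0, 0], [-0.04, 0.12, 0, 0, 0, 0, 0]],
])

```text
t: 20.25
ee_pos: [496.1, 219.4, 333.4]
orientation: [-0.615, -3.08, 0.0]
ft_force: [0.1, -0.5, -1.6]
width: 22.1
grasp_force: 30.0
```

Request:
step_arm([
  [[0, 0, -0.2, 0, 0, 0, 0], [0, 0, -0.4, 0, 0, 0, 0], [0, 0, -0.4, 0, 0, 0, 0], [0, 0, -0.3, 0, 0, 0, 0], [0, 0, -0.2, 0, 0, 0, 0]],
])

```text
t: 20.88
ee_pos: [497.3, 217.5, 257.1]
orientation: [-0.62, -3.079, 0.001]
ft_force: [0.2, -0.9, -0.7]
width: 21.8
grasp_force: 30.0
```

Request:
step_arm([
  [[0, 0, -0.25, 0, 0, 0, 0], [0, 0, -0.15, 0, 0, 0, 0], [0, 0, -0.06, 0, 0, 0, 0], [0, 0, -0.02, 0, 0, 0, 0], [0, 0, -0.02, 0, 0, 0, 0]],
])

```text
t: 21.5
ee_pos: [497.5, 218.2, 233.5]
orientation: [0.619, 3.079, 0.001]
ft_force: [0.3, -0.0, -0.5]
width: 22.2
grasp_force: 30.0
```

Request:
step_arm([
  [[0, 0, -0.01, 0, 0, 0, 0], [0, 0, 0, 0, 0, 0, 0], [0, 0, 0, 0, 0, 0, 1], [0, 0, 0, 0, 0, 0, 1], [0, 0, 0, 0, 0, 0, 1]],
])

```text
t: 22.12
ee_pos: [497.3, 218.1, 232.6]
orientation: [-0.619, -3.08, 0.0]
ft_force: [0.5, 0.1, 0.2]
width: 48.2
grasp_force: 0.0
```

Request:
step_arm([
  [[0, 0, 0, 0, 0, 0, 1], [0, 0, 0, 0, 0, 0, 1], [0, 0, 0, 0, 0, 0, 1], [0, 0, 0.4, 0, 0, 0, 1], [0, 0, 0.6, 0, 0, 0, 1]],
])

```text
t: 22.75
ee_pos: [496.9, 217.9, 282.4]
orientation: [-0.619, -3.078, 0.002]
ft_force: [-0.5, 0.3, 0.1]
width: 87.6
grasp_force: 0.0
```

Request:
step_arm([
  [[0, 0, 0.6, 0, 0, 0, 1], [0, -0.4, 0.4, 0, 0, 0, 1], [0, -0.9, 0, 0, 0, -0.3, 1], [0, -0.9, 0, 0, 0, -0.3, 1], [0, -0.9, 0, 0, 0, -0.3, 1]],
])

```text
t: 23.38
ee_pos: [497.2, 61.9, 332.9]
orientation: [0.716, 3.058, 0.0]
ft_force: [0.6, 0.1, 0.7]
width: 87.5
grasp_force: 0.0
```

Request:
step_arm([
  [[0, -0.9, 0, 0, 0, 0, 1], [0, -0.9, 0, 0, 0, 0, 1], [0, -0.9, 0, 0, 0, 0, 1], [0, -0.9, 0, 0, 0, 0, 1], [0, -0.9, 0, 0, 0, 0, 1]],
])

```text
t: 24.0
ee_pos: [497.1, -163.4, 332.8]
orientation: [0.716, 3.059, 0.0]
ft_force: [-0.1, -0.7, 0.6]
width: 88.0
grasp_force: 0.0
```

Request:
step_arm([
  [[0, -0.5, 0, 0, 0, 0, 1], [0.03, -0.26, 0, 0, 0, 0, 1], [0, -0.1, 0, 0, 0, 0, 1], [0, 0, -0.3, 0, 0, 0, 1], [0, 0, -0.4, 0, 0, 0, 1]],
])

```text
t: 24.62
ee_pos: [498.8, -204.0, 296.9]
orientation: [0.714, 3.059, 0.0]
ft_force: [0.3, -0.9, 0.9]
width: 88.0
grasp_force: 0.0
```

Commanded z is about 297.5, so I go down 64 and grip.

Request:
step_arm([
  [[0, 0, -0.4, 0, 0, 0, 1], [0, 0, -0.4, 0, 0, 0, 1], [0, 0, -0.3, 0, 0, 0, 1], [0, 0, -0.18, 0, 0, 0, 1], [0, 0, 0, 0, 0, 0, 0]],
])

```text
t: 25.25
ee_pos: [498.7, -204.6, 233.1]
orientation: [-0.715, -3.058, -0.0]
ft_force: [1.2, -0.5, 0.2]
width: 81.1
grasp_force: 0.0
```

Request:
step_arm([
  [[0, 0, 0, 0, 0, 0, 0], [0, 0, 0, 0, 0, 0, 0], [0, 0, 0, 0, 0, 0, 0], [0, 0, 0, 0, 0, 0, 0], [0, 0, 0, 0, 0, 0, 0]],
])

```text
t: 25.88
ee_pos: [498.8, -205.0, 233.8]
orientation: [0.716, 3.059, -0.0]
ft_force: [0.6, 0.0, -0.1]
width: 31.4
grasp_force: 0.0
```

Request:
step_arm([
  [[0, 0, 0, 0, 0, 0, 0], [0, 0, 0, 0, 0, 0, 0], [0, 0, 0, 0, 0, 0, 0], [0, 0, 0, 0, 0, 0, 0], [0, 0, 0, 0, 0, 0, 0]],
])

```text
t: 26.5
ee_pos: [498.8, -204.9, 233.7]
orientation: [-0.716, -3.059, -0.0]
ft_force: [-0.7, -0.8, 0.2]
width: 17.9
grasp_force: 30.0
```

Request:
step_arm([
  [[0, 0, 0.1, 0, 0, 0, 0], [0, 0, 0.3, 0, 0, 0, 0], [0, 0, 0.4, 0, 0, 0, 0], [0.1, 0, 0.3, 0, 0, 0, 0], [0.3, 0.1, 0.1, 0, 0, -0.2, 0]],
])

```text
t: 27.12
ee_pos: [519.5, -200.1, 295.3]
orientation: [0.739, 3.051, -0.001]
ft_force: [0.3, 0.0, -1.2]
width: 17.8
grasp_force: 30.0
```

Request:
step_arm([
  [[0.6, 0.3, 0, 0, 0, -0.3, 0], [0.8, 0.3, 0, 0, 0, -0.3, 0], [0.7, 0.3, 0, 0, 0, -0.3, 0], [0.4, 0.18, 0, 0, 0, 0, 0], [0.2, 0.1, 0, 0, 0, 0, 0]],
])

```text
t: 27.75
ee_pos: [655.3, -139.7, 293.2]
orientation: [0.831, 3.03, 0.0]
ft_force: [0.1, -1.6, -1.0]
width: 17.9
grasp_force: 30.0
```

Request:
step_arm([
  [[0.07, 0, 0, 0, 0, 0, 0], [0, 0, -0.2, 0, 0, 0, 0], [0, 0, -0.3, 0, 0, 0, 0], [0, 0, -0.3, 0, 0, 0, 0], [0, 0, -0.15, 0, 0, 0, 0]],
])

```text
t: 28.38
ee_pos: [656.6, -141.0, 244.3]
orientation: [-0.833, -3.027, 0.0]
ft_force: [-0.5, -0.5, -0.7]
width: 17.9
grasp_force: 30.0
```

Request:
step_arm([
  [[0, 0, -0.12, 0, 0, 0, 0], [0, 0, -0.07, 0, 0, 0, 0], [0, 0, -0.04, 0, 0, 0, 0], [0, 0, -0.02, 0, 0, 0, 0], [0, 0, -0.01, 0, 0, 0, 0]],
])

```text
t: 29.0
ee_pos: [657.5, -140.9, 233.7]
orientation: [0.833, 3.029, 0.0]
ft_force: [-1.4, 0.1, 4.4]
width: 18.0
grasp_force: 30.0
```

Request:
step_arm([
  [[0, 0, -0.01, 0, 0, 0, 0], [0, 0, 0, 0, 0, 0, 0], [0, 0, 0, 0, 0, 0, 1], [0, 0, 0, 0, 0, 0, 1], [0, 0, 0, 0, 0, 0, 1]],
])

```text
t: 29.62
ee_pos: [657.4, -140.9, 232.6]
orientation: [0.833, 3.029, -0.0]
ft_force: [-0.2, 0.4, 0.6]
width: 44.5
grasp_force: 0.0
```

Request:
step_arm([
  [[0, 0, 0, 0, 0, 0, 1], [0, 0, 0, 0, 0, 0, 1], [0, 0, 0, 0, 0, 0, 1], [0, 0, 0.4, 0, 0, 0, 1], [0, 0, 0.6, 0, 0, 0, 1]],
])

```text
t: 30.25
ee_pos: [657.1, -140.9, 283.5]
orientation: [-0.832, -3.028, 0.0]
ft_force: [0.2, 0.2, 0.5]
width: 87.7
grasp_force: 0.0
```

Request:
step_arm([
  [[0, 0, 0.8, 0, 0, 0, 1], [0, 0, 0.8, 0, 0, 0, 1], [0, -0.8, 0.5, 0, 0, 0, 1], [0, -0.9, 0, 0, 0, 0, 1], [0, -0.9, 0, 0, 0, 0, 1]],
])

```text
t: 30.88
ee_pos: [657.3, -272.0, 390.3]
orientation: [0.831, 3.027, -0.001]
ft_force: [-0.1, -0.1, -0.2]
width: 88.1
grasp_force: 0.0
```

Request:
step_arm([
  [[0, -0.9, 0, 0, 0, 0, 1], [0, -0.6, 0, 0, 0, 0, 1], [0, -0.2, 0, 0, 0, 0, 1], [0, 0, 0, 0, 0, 0, 1], [0, 0, 0, 0, 0, 0, 1]],
])

```text
t: 31.5
ee_pos: [657.6, -354.5, 387.7]
orientation: [-0.831, -3.029, -0.001]
ft_force: [-0.1, 0.1, -0.4]
width: 87.6
grasp_force: 0.0
```

Run:
```python
from h import *
d=get_image("side");e=get_image("top")
a=cv2.resize(d["pixels"][90:290,200:500],(600,400));b=cv2.resize(e["pixels"][70:240,140:440],(353,200))
cv2.imwrite("pics/f.png",np.vstack([a,np.pad(b,((0,0),(0,247),(0,0)))])[:,:,::-1])
im=e["pixels"];hsv=cv2.cvtColor(im,cv2.COLOR_RGB2HSV).astype(int);S,V,H=hsv[...,1],hsv[...,2],hsv[...,0]
for n,r in dict(sq=(145,170,210,232),rd=(275,170,335,228),ob=(335,85,400,152)).items():
    M=np.zeros(S.shape,np.uint8);x0,y0,x1,y1=r;m=(S<140)&(S>85)&(V>140)&(H<25);M[y0:y1,x0:x1]=m[y0:y1,x0:x1]*255
    cs,_=cv2.findContours(M,cv2.RETR_EXTERNAL,cv2.CHAIN_APPROX_NONE)
    if cs: print(n,rect(ray(e,max(cs,key=cv2.contourArea)[:,0],96)))
```

```text
sq [451.7 175.8   0.    0.    0. ]
rd [ 5.012e+02 -2.610e+01  2.080e+01  2.080e+01  4.000e-01]
ob [ 656.9 -142.8   16.9   38.6   59.4]
```

View pics/f.png

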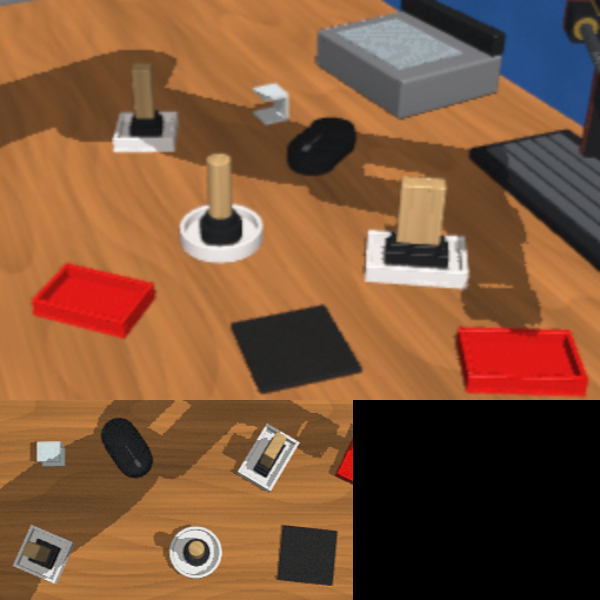

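All three stamps stand upright in their own holders in both views: square at (146,130), round at (221,230) and oblong at (417,255) in the side crop. Where measured, the grips are within about 3 mm of the holder centres. The square one is in shadow, so I judge it by eye and by the commanded position. The arm is clear of everything.

```bash
python3 -c "
from workcell import ctrl;print(ctrl.close_job())"
```

```text
the job is handed in; nothing more can be done
None
```

Each stamp now stands upright in the holder of its own shape, and I handed the job in at about 32 s; the hand-in returned no verdict.

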